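Hook the display arm into the slotted upright and snap it home

TASK

Lift the metal display arm out of the tray and hook both its claws into the two slots of the slotted upright, lowering it only until it rests on the spring catch, and let go so that it hangs there by itself. Then, without gripping it, press it down from above until it is fully home and the catch has snapped back out. Leave the other things as they are.

Things in the scene. Friction and masses are not known exactly. Their poses are not given: they have to be found in the camera images.
- display_arm: aluminium display arm standing in the tray, 0.22 kg, 159 long with claws, 44 wide, 74 high. Origin on the flat underside, about at its centre of mass; x along the arm to the claws, z up. A straight bar 30 wide and 35 high (x -72 to 62), cork strip on top (to z 40), end lip 50 high at x -75 to -67; grip across the 30 at the origin. Back plate x 62 to 72, 44 wide, 74 high
- upright: slotted upright: steel channel 54 wide, 168 high with its black cap, fixed on a grey foot plate 130 x 150 x 10. Origin on the bench under the channel; x points away from the slotted front face (at x -20), z up
- seat (a point): where the arm's origin lies when fully home: 72 in front of the front face, 60 above the bench; the arm's x then points along this x. From about 12 above it the arm's lower edge stands on the spring catch, which carries its weight: let go at 13 to 15 above, it stays hanging there, leaning slightly; then some 8 to 20 N down on the flange snaps it home, where it stops hard (its tip may droop 3)
- catch (a joint): spring catch of the upright: two dark round noses either side of the slots' line, 70 above the bench, standing 4 out of the front face. 0 = fully out (m); grows as the arm's lip pushes it in (9 N at first, 400 N/m); it snaps back to 0, into the arm's groove, when the arm is home
- tray: grey open tray fixed to the bench, 240 x 240, 42 high, walls and floor 5; origin at the centre of its underside
- plaster_block: white plaster block 58 x 54 x 22 lying in the tray, origin at the centre of its underside; leave it
- wood_spoon: small wooden spoon 120 x 25 x 8 lying in the tray, origin at the centre of its underside; leave it
- jar: glass jar with black lid, 64 across, 90 high, on the bench to the left; origin at the centre of its underside; leave it
- flange (a point): centre of the top face of the flange on top of the display arm's back plate, the place to press down on: 36 along x, 44 wide, at x 54, z 74 of the arm. The back plate's lower edge is a bevelled lip (z 0 to 7) with a groove over it (z 7 to 17)
- claws (a point): display arm's back face (x 72), y 0, at the underside of the lower claw's shank (z 19 of the arm); arm's axes. Two claws 8 wide stand out of the back face, the upper one 42 above the lower: a shank 8 high reaching 13 behind the back face, then a hook that hangs 17 below the shank's underside, with a gap of 7 to the back face
- slots (a point): middle of the lower slot's bottom edge on the front face, 79 above the bench; axes of the upright. Two slots 14 wide, 33 high, the upper 42 above the lower, in a plate 5 thick, hollow behind. The claws pass straight in, arm square to the face, with the arm's origin 17 to 25 above the seat, until the back face touches; lowered below 17 they are caught behind the plate

How it is judged:
By the outcome, as a careful person would: the job done as asked, in the order asked, and still so for the second after the job is handed in, with the robot touching nothing.
It also fails if it takes over 45 s, if anything falls off the work surface, if the arm or the gripper's body presses on something with over 40 N, if the wrist force passes 120 N, or if a joint passes its speed limit or range.

ROBOT

A 6-joint arm with a two-finger parallel gripper is mounted at the origin on a cart in front of the work surface, level with it; the furniture and walls round the work are solid. World frame = base frame: x ahead of the robot, y to its left, z up, the work surface at z = 0. Lengths are in m, angles in rad, forces in N, time in s.
With the tool pointing down it reaches from about 0.35 to 0.85 m from the base axis. Payload 8.1 kg.
Tool frame: the origin (TCP) lies at the centre of the arm's flange, where the gripper is bolted on; the fingertips stand 173 mm ahead of it and the grasp point (between the pads) lies 155 mm ahead of it; z points along the fingers, y is the line along which they close (so a half turn about z gives the same grasp; the last joint's range is limited). The gripper opens to 85 mm and grips with 20 to 120 N. Pads are 22 mm wide; open, the fingers measure 114 mm over their backs; the gripper's body (76 mm by 85 mm) begins 54 mm behind the grasp point. The pads swing forward as they close: fully open they stand 13 mm farther back than shut.
Start: joints at [1.055, 0.13, 1.488, -0, 1.523, -0.085], TCP at [0.251, 0.545, 0.405] pointing down, gripper open.
Joint ranges: [-2.96, 2.96], [-0.89, 2.26], [0.02, 2.5], [-1.34, 4.48], [0, 2.73], [-2.66, 2.66]. Speed limits (rad/s): [2.39, 2.39, 2.79, 3.14, 3.14, 3.14].

INTERFACE

Orientations are given as a 3x3 rotation matrix whose columns are the frame's x, y, z axes.
In Python, from bench import robot gives the robot as it stands.
- The arm moves only by the shell command python3 drive.py 'ROWS' [FORCE]. ROWS is a JSON list of rows, 1 to 8 of them, each of 5 numbers: dx, dy, dz in m, then a turn about the tool's z in rad, then the finger opening in m; each row is the pose to reach, as a shift and turn from the pose commanded when the command began, along the tool's axes at that moment; what a row does not reach only later rows make up. A row lasts 1/12 s, in which the tool goes at most 0.0417 m and 0.125 rad, less where a joint would pass 70% of its speed; a pose out of reach is approached as far as the arm can. The fingers move at their own pace and stop on an object; FORCE is the grip in N (left out, the last holds). Time passes only in rows, so rows that do not move let the fingers close. It prints the time, the measured TCP pose, the force, the opening and the grip force at its end.
- robot.state(): the state, without advancing time (a new reading comes with each control period).
- robot.grab_frame(name): name is "scene" or "top" or "wrist"; returns a dict with "pixels" (480x640x3 uint8, blue, green, red), "fx", "fy", "cx", "cy" (pixels), "R" (3x3) and "t" (3): a world point X has camera coordinates R X + t; the wrist camera has in their place "tool_from_camera" (4x4, takes a point from camera to tool coordinates, whose origin is the TCP and whose axes are the flange's). Camera axes: x right, y down, z forward; pixel columns grow to the right and rows downward; lengths in m; the calibration is good to about 2 mm. A picture is of the moment at which its call begins: read the wrist's pose just before it. There is no depth.
- robot.close_job(): hands the job in; it is judged then, once.
The state is a dict: "t": time; "joint_pos": joint angles; "dq": joint speeds; "joint_torque": joint torques, N m; "tool_pos": TCP position; "ee_rot": TCP orientation; "contact_force": force on the tool from outside, world axes, zero at the start; "torque": the same for the moment, N m; "gripper_width": finger opening in m; "grasp_force": force on a finger pad.
Only numpy, scipy, OpenCV 4.12 (cv2) and the standard library are available. Lean on these libraries where they do the work, as an engineer would, in place of code of your own. Each camera call takes 0.05 s, during which the arm holds its last target. There are 200 camera calls.

## Working session

There is one attempt and no reset: what is moved stays moved. The work goes in short steps, Python scripts to look and compute and a shell command to move; the robot and the scene stay as the last step left them, time stands still between calls to the robot, and variables do not carry over. Pictures are saved under pics/ and viewed, at most 10 in all, crops included, and the job is handed in when it is done.

```bash
ls; mkdir -p pics
python3 - <<'E'
from bench import robot
import cv2,json,numpy as np
for n in("scene","top"):
    f=robot.grab_frame(n); cv2.imwrite(f"pics/{n}0.png",f["pixels"])
    print(n,f["fx"],f["cx"],np.round(f["R"],3).tolist(),np.round(f["t"],3))
s=robot.state();print(s)
E
```

```text
bench.py
drive.py
pics
scene 446.9554614690843 319.6594980031005 [[0.899, -0.437, -0.009], [-0.305, -0.613, -0.729], [0.314, 0.658, -0.684]] [-0.449  0.277  0.876]
top 492.00775382620657 313.9986262909227 [[0.016, -1.0, -0.007], [-0.982, -0.014, -0.189], [0.189, 0.01, -0.982]] [0.095 0.561 0.871]
{'t': 0.1, 'joint_pos': array([ 1.05457391e+00,  1.31103770e-01,  1.48915736e+00,  7.23865627e-06,
        1.52300246e+00, -8.53904175e-02]), 'dq': array([ 0.00015236, -0.00217332, -0.00194209, -0.00028131,  0.00153794,
       -0.00040827]), 'joint_torque': array([ 8.60533928e-04, -5.70952749e+01, -5.01941013e+01, -1.67037470e-04,
        8.30917095e-03,  8.32591724e-06]), 'tool_pos': array([0.25044968, 0.54500784, 0.40374541]), 'ee_rot': array([[-9.08618390e-01,  4.17626544e-01, -8.31061747e-04],
       [ 4.17627344e-01,  9.08617246e-01, -1.44963148e-03],
       [ 1.49712451e-04, -1.66423593e-03, -9.99998604e-01]]), 'contact_force': array([-0.26696241,  0.05008342,  0.66768715]), 'torque': array([-0.02105835,  0.02936466,  0.00859148]), 'grasp_force': 0.0, 'gripper_width': 0.08513637314714864}
```

View pics/scene0.png

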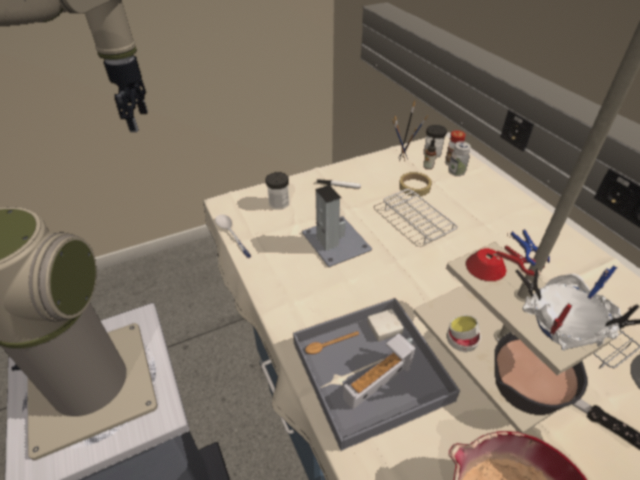

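View pics/top0.png

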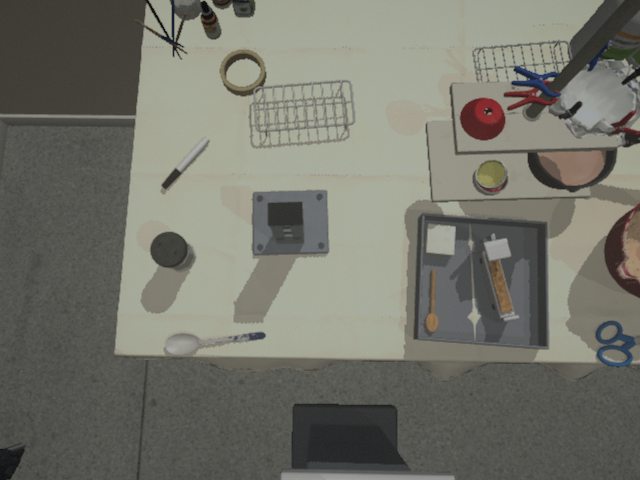

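The scene picture shows the upright near (328,235) and the arm in the tray near (380,370). In the top picture the upright is near (288,222) and the arm runs from its lip at (508,317) to its flange at (497,248). I'll enlarge both.

```bash
cat > h.py <<'E'
import numpy as np,cv2,pickle
from bench import robot
def crop(im,u0,v0,w,h,s): return cv2.resize(im[v0:v0+h,u0:u0+w],None,fx=s,fy=s,interpolation=cv2.INTER_CUBIC)
def ray(f,u,v):
    R=np.array(f["R"]);t=np.array(f["t"])
    return -R.T@t, R.T@np.array([(u-f["cx"])/f["fx"],(v-f["cy"])/f["fy"],1])
def atz(f,u,v,z):
    c,d=ray(f,u,v); return c+d*(z-c[2])/d[2]
def tri(obs):
    A=np.zeros((3,3));b=np.zeros(3)
    for f,u,v in obs:
        c,d=ray(f,u,v);d=d/np.linalg.norm(d);P=np.eye(3)-np.outer(d,d);A+=P;b+=P@c
    return np.linalg.solve(A,b)
def proj(f,X):
    p=np.array(f["R"])@X+np.array(f["t"]); return p[0]/p[2]*f["fx"]+f["cx"],p[1]/p[2]*f["fy"]+f["cy"]
E
python3 - <<'E'
from h import *
F={n:robot.grab_frame(n) for n in("scene","top")}
pickle.dump(F,open("F.pkl","wb"))
a=crop(F["top"]["pixels"],240,180,100,80,4);b=crop(F["top"]["pixels"],455,225,100,110,4)[:, :400]
c=crop(F["scene"]["pixels"],290,170,100,80,4);d=crop(F["scene"]["pixels"],330,325,100,80,4)
cv2.imwrite("pics/c1.png",np.vstack([np.hstack([a,c]),np.zeros((1,800,3),np.uint8)]))
cv2.imwrite("pics/c2.png",np.hstack([b,np.vstack([d,np.zeros((120,400,3),np.uint8)])]))
E
```

```text
(no output)
```

View pics/c1.png

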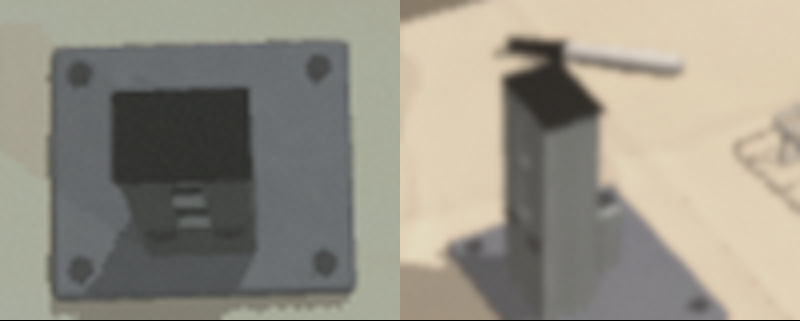

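View pics/c2.png

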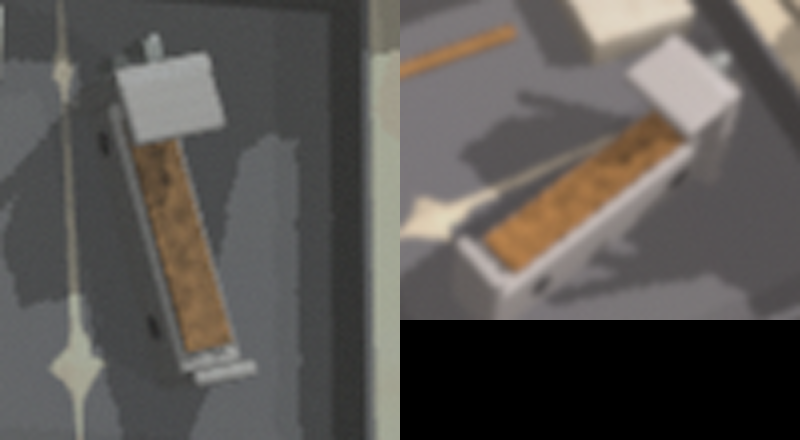

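The crops show the slotted face toward the robot, with the cap corners at crop pixels (112,92), (248,88), (254,181) and (116,183). The arm's flange corners are at (115,72), (208,54), (226,124) and (136,143), and its lip is at (197,378) to (255,368). I'll triangulate the matching corners.

Run:
```python
from h import *
F=pickle.load(open("F.pkl","rb"));T,S=F["top"],F["scene"]
q=lambda o,p:(o[0]+(p[0]+.5)/4-.5,o[1]+(p[1]+.5)/4-.5)
np.set_printoptions(precision=4,suppress=True)
def do(name,to,tp,so,sp,z):
    P=[];
    for a,b in zip(tp,sp):
        a=q(to,a);b=q(so,b);X=tri([(T,*a),(S,*b)]);P.append(atz(T,*a,z)); print(name,X,"top@z",P[-1],"scene@z",atz(S,*b,z))
    P=np.array(P);print(" mean",P.mean(0));return P
C=do("cap",(240,180),[(112,92),(248,88),(254,181),(116,183)],(290,170),[(160,62),(203,108),(148,130),(105,78)],.168)
print("yaw",np.degrees([np.arctan2(*( (C[0]-C[1])[[0,1]]*[-1,1])),np.arctan2(*((C[3]-C[2])[[0,1]]*[-1,1]))]))
P=np.array([atz(T,*q((240,180),p),.010) for p in[(54,48),(349,41),(355,292),(53,297)]]);print("foot",P,P.mean(0))
for i,j in((0,1),(3,2)): d=P[i]-P[j];print("yaw",np.degrees(np.arctan2(-d[0],d[1])),np.linalg.norm(d))
for i,j in((0,3),(1,2)): d=P[i]-P[j];print("yaw",np.degrees(np.arctan2(d[1],d[0])),np.linalg.norm(d))
A=do("flange",(455,225),[(115,72),(208,54),(226,124),(136,143)],(330,325),[(273,36),(340,93),(294,142),(228,72)],.079)
for i,j in((0,1),(3,2)): d=A[i]-A[j];print("yaw",np.degrees(np.arctan2(-d[0],d[1])),np.linalg.norm(d))
L=do("lip",(455,225),[(197,380),(255,370)],(330,325),[(62,238),(105,283)],.055)
d=A.mean(0)-L.mean(0);print("axis yaw",np.degrees(np.arctan2(d[1],d[0])),np.linalg.norm(d[:2]))
```

```text
cap [0.6137 0.181  0.1623] top@z [0.6109 0.1807 0.168 ] scene@z [0.6115 0.174  0.168 ]
cap [0.6139 0.1238 0.1669] top@z [0.6134 0.1238 0.168 ] scene@z [0.6133 0.1226 0.168 ]
cap [0.5752 0.1202 0.1664] top@z [0.5735 0.1205 0.168 ] scene@z [0.5757 0.1184 0.168 ]
cap [0.5745 0.1774 0.1655] top@z [0.5719 0.1777 0.168 ] scene@z [0.5752 0.1742 0.168 ]
 mean [0.5924 0.1507 0.168 ]
yaw [2.539 1.667]
foot [[0.6783 0.228  0.01  ]
 [0.684  0.0795 0.01  ]
 [0.5557 0.0752 0.01  ]
 [0.551  0.2235 0.01  ]] [0.6173 0.1515 0.01  ]
yaw 2.1976431475382947 0.14859526211150237
yaw 1.8030198679295177 0.14840146857262407
yaw 2.0339294824944036 0.12733781518758527
yaw 1.9471594813672113 0.12836062540527768
flange [ 0.5669 -0.207   0.0766] top@z [ 0.566 -0.206  0.079] scene@z [ 0.566  -0.2084  0.079 ]
flange [ 0.5757 -0.2492  0.0789] top@z [ 0.5751 -0.2488  0.079 ] scene@z [ 0.5764 -0.2493  0.079 ]
flange [ 0.5448 -0.2583  0.0718] top@z [ 0.5427 -0.2551  0.079 ] scene@z [ 0.5424 -0.2618  0.079 ]
flange [ 0.535  -0.2151  0.0773] top@z [ 0.5334 -0.2139  0.079 ] scene@z [ 0.5356 -0.2162  0.079 ]
 mean [ 0.5543 -0.231   0.079 ]
yaw 11.88790593007855 0.04371526250292028
yaw 12.781539613054699 0.04220705018143929
lip [ 0.43   -0.2451  0.0544] top@z [ 0.4286 -0.2444  0.055 ] scene@z [ 0.4313 -0.2457  0.055 ]
lip [ 0.436  -0.2724  0.0537] top@z [ 0.4335 -0.271   0.055 ] scene@z [ 0.4381 -0.2735  0.055 ]
 mean [ 0.431  -0.2577  0.055 ]
axis yaw 12.228849591672503 0.12613195677471778
```

```bash
cat > plan.py <<'E'
# plan.py x y z yaw : shift/turn in tool axes to take the TCP there (yaw = world angle of tool y, deg)
import sys;from h import *
s=robot.state();R=np.array(s["ee_rot"]);p=np.array(s["tool_pos"]);x,y,z,w=map(float,sys.argv[1:])
a=np.degrees(np.arctan2(R[1,1],R[0,1]))
print("t",round(s["t"],2),"pos",p.round(4),"yaw",round(a,2),"shift",(R.T@(np.array([x,y,z])-p)).round(4),"turn",round(-np.radians((w-a+180)%360-180),4),"F",np.round(s["contact_force"],1))
E
python3 plan.py 0.5015 -0.243 0.32 102.2
```

```text
t 0.2 pos [0.2505 0.5451 0.404 ] yaw 65.32 shift [-0.5572 -0.6111  0.0847] turn -0.6437 F [-0.2 -0.3 -0.4]
```

```bash
D='[[-0.2,-0.22,0,0,0.085],[-0.2,-0.22,0,0,0.085],[-0.2,-0.22,0,0,0.085],[-0.2,-0.22,0,0,0.085],[-0.2,-0.22,0,0,0.085],[-0.2,-0.22,0,0,0.085],[-0.2,-0.22,0,0,0.085],[-0.2,-0.22,0,0,0.085]]'; python3 drive.py '[[-0.2,-0.22,0,0,0.085],[-0.2,-0.22,0,0,0.085],[-0.2,-0.22,0,0,0.085],[-0.2,-0.22,0,0,0.085],[-0.2,-0.22,0,0,0.085],[-0.2,-0.22,0,0,0.085],[-0.2,-0.22,0,0,0.085],[-0.2,-0.22,0,0,0.085]]'; python3 drive.py '[[-0.2,-0.22,0,0,0.085],[-0.2,-0.22,0,0,0.085],[-0.2,-0.22,0,0,0.085],[-0.2,-0.22,0,0,0.085],[-0.2,-0.22,0,0,0.085],[-0.2,-0.22,0,0,0.085],[-0.2,-0.22,0,0,0.085],[-0.2,-0.22,0,0,0.085]]'; python3 plan.py 0.5015 -0.243 0.32 102.2
```

```text
t: 0.87
tool_pos: [0.3417, 0.2572, 0.4046]
ee_rot: [[-0.907, 0.421, 0.001], [0.421, 0.907, -0.002], [-0.002, -0.002, -1.0]]
contact_force: [0.4, -0.2, 0.4]
gripper_width: 0.0853
grasp_force: 0.0
t: 1.53
tool_pos: [0.4311, -0.0268, 0.4047]
ee_rot: [[-0.907, 0.422, 0.001], [0.422, 0.907, -0.002], [-0.002, -0.002, -1.0]]
contact_force: [-0.2, 1.0, 0.2]
gripper_width: 0.0847
grasp_force: 0.0
t 1.53 pos [ 0.4311 -0.0268  0.4047] yaw 65.03 shift [-0.155  -0.1661  0.0853] turn -0.6488 F [-0.2  1.   0.2]
```

```bash
python3 drive.py '[[-0.155,-0.166,0.085,-0.65,0.085],[-0.155,-0.166,0.085,-0.65,0.085],[-0.155,-0.166,0.085,-0.65,0.085],[-0.155,-0.166,0.085,-0.65,0.085],[-0.155,-0.166,0.085,-0.65,0.085],[-0.155,-0.166,0.085,-0.65,0.085],[-0.155,-0.166,0.085,-0.65,0.085],[-0.155,-0.166,0.085,-0.65,0.085]]'; python3 plan.py 0.5015 -0.243 0.186 102.2
python3 - <<'E'
from h import *
s=robot.state();f=robot.grab_frame("wrist");cv2.imwrite("pics/w1.png",f["pixels"])
M=np.array(f["tool_from_camera"]);Rt=np.array(s["ee_rot"]);pt=np.array(s["tool_pos"])
Rc=Rt@M[:3,:3];tc=Rt@M[:3,3]+pt
f["R"]=Rc.T;f["t"]=-Rc.T@tc;pickle.dump(f,open("w1.pkl","wb"))
c,si=np.cos(np.radians(12.2)),np.sin(np.radians(12.2))
for p in((.036,.022,.074),(.072,.022,.074),(.072,-.022,.074),(.036,-.022,.074),(-.075,.015,.05),(-.075,-.015,.05)):
    print(p,np.round(proj(f,np.array([.5015+c*p[0]-si*p[1],-.243+si*p[0]+c*p[1],.005+p[2]])),1))
E
```

```text
t: 2.2
tool_pos: [0.5014, -0.2385, 0.317]
ee_rot: [[-0.977, -0.214, -0.004], [-0.214, 0.977, 0.003], [0.003, 0.003, -1.0]]
contact_force: [1.1, 0.2, -0.2]
gripper_width: 0.0851
grasp_force: 0.0
t 2.2 pos [ 0.5014 -0.2385  0.317 ] yaw 102.38 shift [ 0.0005 -0.0049  0.131 ] turn 0.0032 F [ 1.1  0.2 -0.2]
(0.036, 0.022, 0.074) [355.2 320.9]
(0.072, 0.022, 0.074) [353.7 375.8]
(0.072, -0.022, 0.074) [278.8 375.8]
(0.036, -0.022, 0.074) [276.9 320.8]
(-0.075, 0.015, 0.05) [344.  114.3]
(-0.075, -0.015, 0.05) [288.3 114.1]
```

View pics/w1.png

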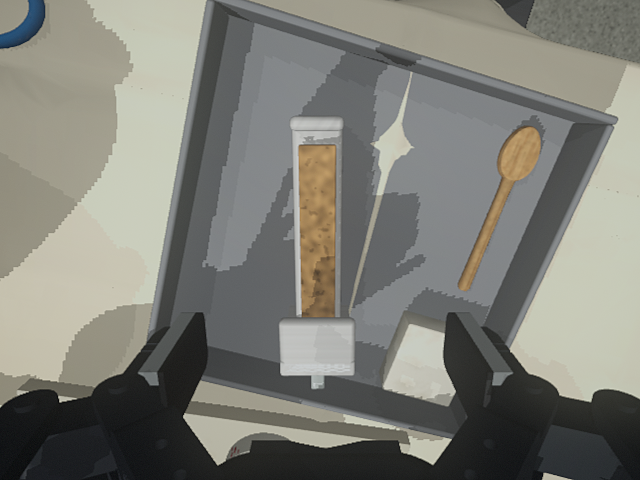

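The wrist picture shows the flange at (280–354, 319–376) and the lip at (290–343, 116), which matches the prediction to about 1 mm. I'll check how far the plaster block's corners at (405,318) and (385,390) are from the finger.

Run:
```python
from h import *
f=pickle.load(open("w1.pkl","rb"));c,s=np.cos(np.radians(12.2)),np.sin(np.radians(12.2))
for u,v,z in((405,318,.027),(385,390,.027),(447,328,.027),(280,320,.079),(354,376,.079),(290,117,.055),(343,117,.055),(280,376,.079)):
    d=atz(f,u,v,z)[:2]-[.5015,-.243]; print(u,v,np.round([c*d[0]+s*d[1],-s*d[0]+c*d[1]],4))
```

```text
405 318 [0.0619 0.0614]
385 390 [0.1216 0.0501]
447 328 [0.0697 0.0917]
280 320 [ 0.0355 -0.0203]
354 376 [0.0721 0.0222]
290 117 [-0.0735 -0.0141]
343 117 [-0.0736  0.0145]
280 376 [ 0.0722 -0.0213]
```

```bash
python3 drive.py '[[0,-0.004,0.04,0,0.065],[0,-0.004,0.08,0,0.065],[0,-0.004,0.115,0,0.065],[0,-0.004,0.13,0,0.065],[0,-0.004,0.13,0,0.065]]'; python3 plan.py 0.5015 -0.243 0.186 102.2
```

```text
t: 2.67
tool_pos: [0.5008, -0.2383, 0.1861]
ee_rot: [[-0.976, -0.218, -0.006], [-0.218, 0.976, 0.004], [0.005, 0.005, -1.0]]
contact_force: [0.4, 0.5, 0.1]
gripper_width: 0.0651
grasp_force: 0.0
t 2.67 pos [ 0.5008 -0.2383  0.1861] yaw 102.61 shift [ 0.0003 -0.0047  0.0001] turn 0.0072 F [0.4 0.5 0.1]
```

```bash
python3 drive.py '[[0,-0.0045,0,0,0.065],[0,-0.0045,0,0,0.065]]'; python3 plan.py 0.5015 -0.243 0.186 102.2
```

```text
t: 2.83
tool_pos: [0.505, -0.2458, 0.1927]
ee_rot: [[-0.976, -0.218, 0.004], [-0.218, 0.976, -0.002], [-0.003, -0.003, -1.0]]
contact_force: [-0.1, 0.1, 1.1]
gripper_width: 0.0656
grasp_force: 0.0
t 2.83 pos [ 0.505  -0.2458  0.1927] yaw 102.6 shift [0.0029 0.0036 0.0066] turn 0.007 F [-0.1  0.1  1.1]
```

```bash
python3 drive.py '[[0,0,0,0,0.065],[0,0,0,0,0.065],[0,0,0,0,0.065]]'; python3 plan.py 0.5015 -0.243 0.186 102.2
```

```text
t: 3.08
tool_pos: [0.5043, -0.2458, 0.1914]
ee_rot: [[-0.976, -0.217, 0.002], [-0.217, 0.976, -0.001], [-0.002, -0.002, -1.0]]
contact_force: [-0.4, 0.2, -0.5]
gripper_width: 0.0647
grasp_force: 0.0
t 3.08 pos [ 0.5043 -0.2458  0.1914] yaw 102.56 shift [0.0021 0.0034 0.0054] turn 0.0062 F [-0.4  0.2 -0.5]
```

```bash
python3 drive.py '[[0.003,0.0035,0.004,0.006,0.065],[0.003,0.0035,0.004,0.006,0.065],[0.003,0.0035,0.004,0.006,0.065],[0.003,0.0035,0.004,0.006,0.065],[0.003,0.0035,0.004,0.006,0.02],[0.003,0.0035,0.004,0.006,0.02],[0.003,0.0035,0.004,0.006,0.02],[0.003,0.0035,0.004,0.006,0.02]]' 60; python3 drive.py '[[0,0,0,0,0.02],[0,0,0,0,0.02]]'; python3 plan.py 0.5015 -0.243 0.30 102.2
```

```text
t: 3.75
tool_pos: [0.5001, -0.2428, 0.1859]
ee_rot: [[-0.977, -0.212, 0.0], [-0.212, 0.977, -0.0], [-0.0, -0.0, -1.0]]
contact_force: [0.3, -0.3, 0.7]
gripper_width: 0.029
grasp_force: 60.6
t: 3.92
tool_pos: [0.5001, -0.2428, 0.1859]
ee_rot: [[-0.977, -0.212, 0.0], [-0.212, 0.977, -0.0], [-0.0, -0.0, -1.0]]
contact_force: [0.4, -0.7, 1.1]
gripper_width: 0.029
grasp_force: 61.0
t 3.92 pos [ 0.5001 -0.2428  0.1859] yaw 102.22 shift [-0.0014 -0.0005 -0.1141] turn 0.0003 F [ 0.4 -0.7  1.1]
```

```bash
python3 drive.py '[[0,0,-0.02,0,0.02],[0,0,-0.05,0,0.02],[0,0,-0.085,0,0.02],[0,0,-0.115,0,0.02],[0,0,-0.115,0,0.02],[0,0,-0.115,0,0.02]]'; python3 plan.py 0.4386 0.1452 0.27 92
```

```text
t: 4.42
tool_pos: [0.5006, -0.2432, 0.3029]
ee_rot: [[-0.977, -0.212, 0.004], [-0.212, 0.977, -0.002], [-0.003, -0.003, -1.0]]
contact_force: [-0.1, -0.4, -3.2]
gripper_width: 0.0289
grasp_force: 60.6
t 4.42 pos [ 0.5006 -0.2432  0.3029] yaw 102.22 shift [-0.0214  0.3928  0.0318] turn 0.1783 F [-0.1 -0.4 -3.2]
```

```bash
python3 drive.py '[[-0.011,0.04,0,0,0.02],[-0.011,0.08,0,0,0.02],[-0.011,0.12,0,0.1,0.02],[-0.011,0.16,0,0.178,0.02],[-0.011,0.2,0,0.178,0.02],[-0.016,0.24,0,0.178,0.02],[-0.021,0.28,0.01,0.178,0.02],[-0.021,0.32,0.02,0.178,0.02]]'; python3 plan.py 0.4386 0.1452 0.27 92
```

```text
t: 5.08
tool_pos: [0.4519, 0.0762, 0.2792]
ee_rot: [[-0.999, -0.035, -0.001], [-0.035, 0.999, 0.0], [0.001, 0.0, -1.0]]
contact_force: [2.0, 0.3, -2.6]
gripper_width: 0.0289
grasp_force: 60.6
t 5.08 pos [0.4519 0.0762 0.2792] yaw 92.0 shift [0.0109 0.0694 0.0092] turn -0.0001 F [ 2.   0.3 -2.6]
```

```bash
python3 drive.py '[[0.01,0.04,0.009,0,0.02],[0.01,0.06,0.009,0,0.02],[0.01,0.07,0.009,0,0.02],[0.01,0.07,0.009,0,0.02],[0.01,0.07,0.009,0,0.02],[0.01,0.07,0.009,0,0.02],[0.01,0.07,0.009,0,0.02]]'; python3 plan.py 0.4386 0.1452 0.262 92;python3 - <<'E'
from h import *
F={n:robot.grab_frame(n) for n in("scene","top")};pickle.dump(F,open("F2.pkl","wb"))
a=crop(F["top"]["pixels"],240,180,100,130,4);c=crop(F["scene"]["pixels"],260,180,100,130,4)
cv2.imwrite("pics/c3.png",np.hstack([a,c]))
E
```

```text
t: 5.67
tool_pos: [0.4406, 0.1429, 0.2715]
ee_rot: [[-0.999, -0.034, -0.0], [-0.034, 0.999, -0.0], [0.0, -0.0, -1.0]]
contact_force: [0.1, -0.2, -1.9]
gripper_width: 0.0289
grasp_force: 60.7
t 5.67 pos [0.4406 0.1429 0.2715] yaw 91.92 shift [0.0019 0.0024 0.0095] turn -0.0013 F [ 0.1 -0.2 -1.9]
```

View pics/c3.png

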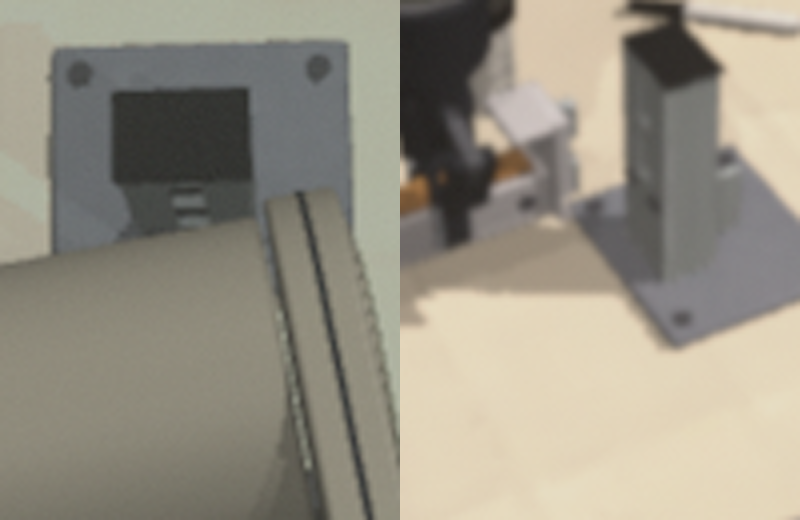

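The top crop shows the upper slot at columns 172–205, row about 197, but the robot hides the display arm there. The scene crop shows the flange top at about (488–570, 82–138) in front of the cap. I'll compare both with model predictions.

Run:
```python
from h import *
F=pickle.load(open("F2.pkl","rb"));T,S=F["top"],F["scene"]
y=np.radians(2.);R=np.array([[np.cos(y),-np.sin(y),0],[np.sin(y),np.cos(y),0],[0,0,1]])
def show(f,o,O,pts):
    for p in pts:
        u,v=proj(f,O+R@np.array(p));print(p,np.round([(u-o[0]+.5)*4-.5,(v-o[1]+.5)*4-.5],1))
U=np.array([.593,.1505,0])
print("slots top");show(T,(240,180),U,[(-.02,.007,.121),(-.02,-.007,.121),(-.02,.007,.154),(-.02,-.007,.154),(-.02,.007,.079),(-.02,-.007,.079)])
print("cap scene");show(S,(260,180),U,[(.02,.027,.168),(.02,-.027,.168),(-.02,-.027,.168),(-.02,.027,.168),(-.02,-.027,.01)])
A=np.array([.4406,.1429,.2715-.181])+R@[.0014,0,0]
print("flange scene");show(S,(260,180),A,[(.036,.022,.074),(.072,.022,.074),(.072,-.022,.074),(.036,-.022,.074),(.072,-.022,0)])
```

```text
slots top
(-0.02, 0.007, 0.121) [174.3 206.4]
(-0.02, -0.007, 0.121) [206.2 205.7]
(-0.02, 0.007, 0.154) [168.9 189.3]
(-0.02, -0.007, 0.154) [202.1 188.6]
(-0.02, 0.007, 0.079) [180.6 226.4]
(-0.02, -0.007, 0.079) [211.1 225.8]
cap scene
(0.02, 0.027, 0.168) [277.7  18. ]
(0.02, -0.027, 0.168) [322.6  66.2]
(-0.02, -0.027, 0.168) [261.8  86.5]
(-0.02, 0.027, 0.168) [218.3  37.1]
(-0.02, -0.027, 0.01) [261.9 284.9]
flange scene
(0.036, 0.022, 0.074) [76.5 96.2]
(0.072, 0.022, 0.074) [133.4  77.7]
(0.072, -0.022, 0.074) [167.  119.8]
(0.036, -0.022, 0.074) [108.9 139.3]
(0.072, -0.022, 0) [171.6 217.6]
```

The predictions agree to about 1 mm. I'll align at insertion height.

```bash
python3 drive.py '[[-0.01,0.0024,0.0095,-0.001,0.02],[-0.01,0.0024,0.0095,-0.001,0.02],[-0.01,0.0024,0.0095,-0.001,0.02],[-0.01,0.0024,0.0095,-0.001,0.02],[-0.01,0.0024,0.0095,-0.001,0.02]]'; python3 plan.py 0.4697 0.1462 0.262 92
```

```text
t: 6.18
tool_pos: [0.4501, 0.1466, 0.2624]
ee_rot: [[-0.999, -0.036, -0.0], [-0.036, 0.999, -0.0], [0.0, -0.0, -1.0]]
contact_force: [-0.5, -0.1, -2.0]
gripper_width: 0.0293
grasp_force: 60.6
t 6.18 pos [0.4501 0.1466 0.2624] yaw 92.05 shift [-0.0196 -0.0011  0.0004] turn 0.001 F [-0.5 -0.1 -2. ]
```

```bash
python3 drive.py '[[-0.008,-0.001,0,0.001,0.02],[-0.018,-0.001,0,0.001,0.02],[-0.022,-0.001,0,0.001,0.02],[-0.026,-0.001,0,0.001,0.02],[-0.03,-0.001,0,0.001,0.02],[-0.034,-0.001,0,0.001,0.02],[-0.034,-0.001,0,0.001,0.02],[-0.034,-0.001,0,0.001,0.02]]'; python3 plan.py 0.4997 0.1472 0.262 92
```

```text
t: 6.85
tool_pos: [0.4843, 0.1471, 0.2621]
ee_rot: [[-0.999, -0.035, -0.0], [-0.035, 0.999, -0.0], [0.0, -0.0, -1.0]]
contact_force: [-0.3, -0.0, -2.3]
gripper_width: 0.029
grasp_force: 60.7
t 6.85 pos [0.4843 0.1471 0.2621] yaw 92.02 shift [-0.0154 -0.0004  0.0001] turn 0.0003 F [-0.3 -0.  -2.3]
```

```bash
python3 drive.py '[[-0.003,-0.0005,0,0,0.02],[-0.006,-0.0005,0,0,0.02],[-0.006,-0.0005,0,0,0.02],[-0.006,-0.0005,0,0,0.02]]'; python3 drive.py '[[-0.002,0,0,0,0.02],[-0.004,0,0,0,0.02],[-0.006,0,0,0,0.02],[-0.007,0,0,0,0.02],[-0.007,0,0,0,0.02],[-0.007,0,0,0,0.02]]'; python3 plan.py 0.4997 0.1472 0.262 92
```

```text
t: 7.18
tool_pos: [0.4903, 0.1468, 0.2622]
ee_rot: [[-0.999, -0.035, 0.0], [-0.035, 0.999, -0.0], [-0.0, -0.0, -1.0]]
contact_force: [0.2, 0.2, -3.0]
gripper_width: 0.0294
grasp_force: 60.7
t: 7.68
tool_pos: [0.4973, 0.147, 0.2621]
ee_rot: [[-0.999, -0.035, -0.0], [-0.035, 0.999, -0.0], [0.0, -0.0, -1.0]]
contact_force: [-0.3, 0.0, -2.1]
gripper_width: 0.029
grasp_force: 60.7
t 7.68 pos [0.4973 0.147  0.2621] yaw 92.01 shift [-0.0024  0.0001  0.0001] turn 0.0002 F [-0.3  0.  -2.1]
```

Claws are in without contact. Next I'll creep forward until the back face touches.

```bash
python3 drive.py '[[-0.001,0,0,0,0.02],[-0.002,0,0,0,0.02],[-0.002,0,0,0,0.02],[-0.002,0,0,0,0.02]]';  python3 drive.py '[[-0.0005,0,0,0,0.02],[-0.001,0,0,0,0.02],[-0.001,0,0,0,0.02],[-0.001,0,0,0,0.02]]'
```

```text
t: 8.02
tool_pos: [0.4992, 0.1471, 0.2622]
ee_rot: [[-0.999, -0.035, 0.0], [-0.035, 0.999, -0.0], [-0.0, -0.0, -1.0]]
contact_force: [-0.3, -0.0, -2.6]
gripper_width: 0.0291
grasp_force: 60.7
t: 8.35
tool_pos: [0.4997, 0.1471, 0.2619]
ee_rot: [[-0.999, -0.035, -0.002], [-0.035, 0.999, -0.0], [0.002, -0.0, -1.0]]
contact_force: [-5.2, -0.6, 0.7]
gripper_width: 0.029
grasp_force: 61.1
```

Contact came where expected. I'll ease back a little and lower toward 13–15 mm above the seat, watching the force.

```bash
python3 drive.py '[[0.0008,0,0.001,0,0.02],[0.0008,0,0.003,0,0.02],[0.0008,0,0.004,0,0.02],[0.0008,0,0.004,0,0.02],[0.0008,0,0.004,0,0.02]]';  python3 drive.py '[[0,0,0.001,0,0.02],[0,0,0.002,0,0.02],[0,0,0.002,0,0.02],[0,0,0.002,0,0.02]]'
```

```text
t: 8.77
tool_pos: [0.4994, 0.1471, 0.258]
ee_rot: [[-0.999, -0.035, -0.0], [-0.035, 0.999, -0.0], [0.0, -0.0, -1.0]]
contact_force: [-1.0, -0.4, -2.3]
gripper_width: 0.029
grasp_force: 60.6
t: 9.1
tool_pos: [0.4994, 0.1471, 0.256]
ee_rot: [[-0.999, -0.035, -0.0], [-0.035, 0.999, -0.0], [0.0, -0.0, -1.0]]
contact_force: [0.1, -0.5, -2.6]
gripper_width: 0.0293
grasp_force: 60.7
```

```bash
python3 drive.py '[[0,0,0.0005,0,0.02],[0,0,0.001,0,0.02],[0,0,0.0015,0,0.02],[0,0,0.0015,0,0.02],[0,0,0.0015,0,0.02]]'
```

```text
t: 9.52
tool_pos: [0.4994, 0.1471, 0.2546]
ee_rot: [[-0.999, -0.035, -0.0], [-0.035, 0.999, -0.0], [0.0, -0.0, -1.0]]
contact_force: [-1.2, 1.0, -2.1]
gripper_width: 0.0291
grasp_force: 60.8
```

```bash
python3 drive.py '[[0,0,0,0,0.035],[0,0,0,0,0.045],[0,0,0,0,0.065],[0,0,0,0,0.065],[0,0,0,0,0.065],[0,0,0,0,0.065]]'
python3 - <<'E'
from h import *
f=robot.grab_frame("scene")
a=crop(f["pixels"],250,170,130,130,4)
f=robot.grab_frame("wrist");b=cv2.resize(f["pixels"],(275,206));b=np.vstack([b,np.zeros((520-206,275,3),np.uint8)])
cv2.imwrite("pics/c4.png",np.hstack([a,b]))
E
```

```text
t: 10.02
tool_pos: [0.4995, 0.1471, 0.2549]
ee_rot: [[-0.999, -0.035, 0.0], [-0.035, 0.999, 0.0], [-0.0, 0.0, -1.0]]
contact_force: [-0.5, -0.5, -0.3]
gripper_width: 0.0651
grasp_force: 0.0
```

View pics/c4.png

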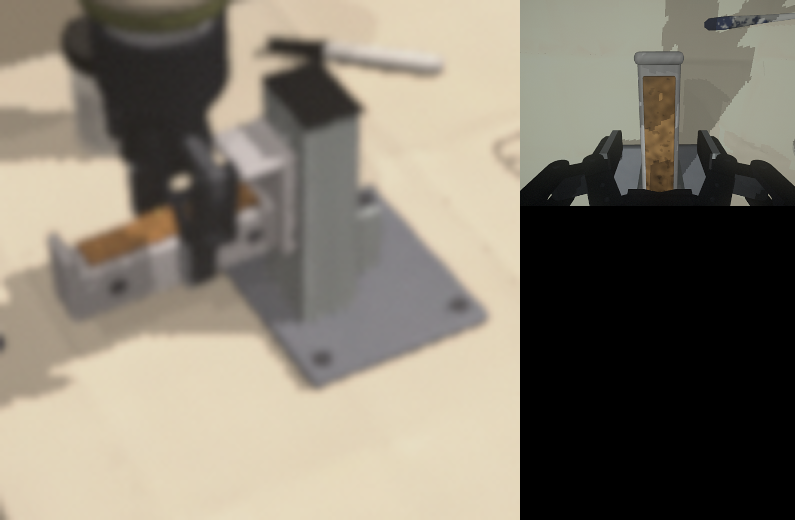

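The arm hangs by itself: in the scene crop its flange at (255,150) lies against the upright and the fingers at (210,210) stand clear. I'll rise, close the fingers, and go above the flange.

```bash
python3 drive.py '[[0,0,-0.02,0,0.065],[0,0,-0.06,0,0.065],[0,0,-0.1,0,0.065],[0,0,-0.12,0,0.0],[0,0,-0.12,0,0.0],[0,0,-0.12,0,0.0],[0,0,-0.12,0,0.0],[0,0,-0.12,0,0.0]]'; python3 plan.py 0.5531 0.149 0.345 92
```

```text
t: 10.78
tool_pos: [0.4989, 0.147, 0.3728]
ee_rot: [[-0.999, -0.035, -0.003], [-0.035, 0.999, -0.001], [0.003, -0.0, -1.0]]
contact_force: [0.3, -0.7, -0.7]
gripper_width: 0.0045
grasp_force: 0.0
t 10.78 pos [0.4989 0.147  0.3728] yaw 92.02 shift [-0.0544  0.0001  0.0276] turn 0.0003 F [ 0.3 -0.7 -0.7]
```

```bash
python3 drive.py '[[-0.03,0,0,0,0],[-0.054,0,0.01,0,0],[-0.054,0,0.025,0,0],[-0.054,0,0.0275,0,0],[-0.054,0,0.0275,0,0],[-0.054,0,0.0275,0,0]]'; python3 plan.py 0.5531 0.149 0.323 92
python3 - <<'E'
from h import *
f=robot.grab_frame("scene")
cv2.imwrite("pics/c5.png",crop(f["pixels"],250,160,130,130,4))
E
```

```text
t: 11.28
tool_pos: [0.5527, 0.149, 0.3463]
ee_rot: [[-0.999, -0.035, -0.002], [-0.035, 0.999, -0.0], [0.002, -0.0, -1.0]]
contact_force: [0.9, -0.2, 1.5]
gripper_width: 0.0
grasp_force: 0.0
t 11.28 pos [0.5527 0.149  0.3463] yaw 92.02 shift [-0.0004  0.      0.0233] turn 0.0004 F [ 0.9 -0.2  1.5]
```

View pics/c5.png

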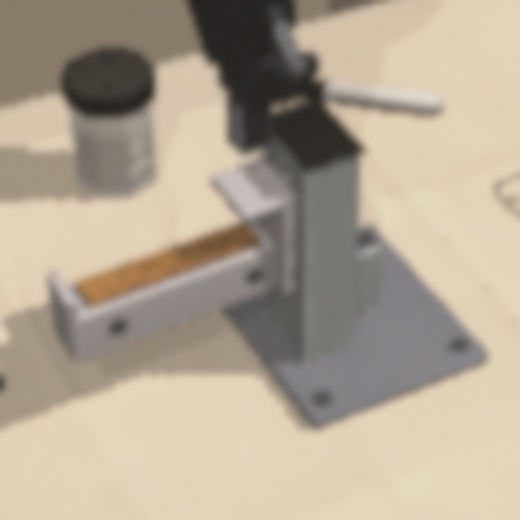

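The arm is hanging on the catch, and the closed fingertips are at (245,135), above the flange at (255,190). Next is a slow press downward.

```bash
python3 drive.py '[[0,0,0.012,0,0],[0,0,0.02,0,0],[0,0,0.023,0,0],[0,0,0.025,0,0],[0,0,0.025,0,0],[0,0,0.025,0,0]]';  python3 drive.py '[[0,0,0.001,0,0],[0,0,0.002,0,0],[0,0,0.002,0,0]]'; python3 drive.py '[[0,0,0.001,0,0],[0,0,0.002,0,0],[0,0,0.002,0,0]]'
```

```text
t: 11.83
tool_pos: [0.5534, 0.149, 0.3222]
ee_rot: [[-0.999, -0.035, -0.0], [-0.035, 0.999, -0.0], [0.0, -0.0, -1.0]]
contact_force: [-0.3, -0.6, -0.2]
gripper_width: -0.0003
grasp_force: 0.0
t: 12.08
tool_pos: [0.5534, 0.149, 0.3203]
ee_rot: [[-0.999, -0.035, 0.0], [-0.035, 0.999, 0.0], [-0.0, 0.0, -1.0]]
contact_force: [0.4, -0.6, 0.7]
gripper_width: -0.0001
grasp_force: 0.0
t: 12.33
tool_pos: [0.5534, 0.149, 0.3181]
ee_rot: [[-0.999, -0.035, 0.0], [-0.035, 0.999, 0.0], [-0.0, 0.0, -1.0]]
contact_force: [0.2, 0.7, -1.2]
gripper_width: -0.0
grasp_force: 0.0
```

```bash
python3 drive.py '[[0,0,0.001,0,0],[0,0,0.002,0,0],[0,0,0.002,0,0]]'; python3 drive.py '[[0,0,0.001,0,0],[0,0,0.002,0,0],[0,0,0.002,0,0]]' | grep -v rot;python3 drive.py '[[0,0,0.001,0,0],[0,0,0.002,0,0],[0,0,0.002,0,0]]' | grep -v rot
```

```text
t: 12.58
tool_pos: [0.5537, 0.1491, 0.3173]
ee_rot: [[-0.999, -0.035, 0.002], [-0.035, 0.999, 0.0], [-0.002, 0.0, -1.0]]
contact_force: [-0.6, -1.2, 5.1]
gripper_width: -0.0001
grasp_force: 2.7
t: 12.83
tool_pos: [0.5537, 0.1491, 0.3156]
contact_force: [-2.1, -0.0, 6.3]
gripper_width: -0.0002
grasp_force: 3.4
t: 13.08
tool_pos: [0.5537, 0.1491, 0.3129]
contact_force: [1.2, 0.1, 3.0]
gripper_width: 0.0002
grasp_force: 1.4
```

```bash
for i in 1; do python3 drive.py '[[0,0,0.001,0,0],[0,0,0.002,0,0],[0,0,0.002,0,0]]' | grep -v rot; done; python3 drive.py '[[0,0,0.001,0,0],[0,0,0.002,0,0],[0,0,0.002,0,0]]' | grep -v rot;python3 drive.py '[[0,0,0.001,0,0],[0,0,0.001,0,0],[0,0,0.001,0,0]]' | grep -v rot
```

```text
t: 13.33
tool_pos: [0.5531, 0.1489, 0.3095]
contact_force: [0.3, 0.4, 0.2]
gripper_width: 0.0001
grasp_force: 0.0
t: 13.58
tool_pos: [0.5532, 0.1489, 0.3076]
contact_force: [0.1, 0.9, 0.5]
gripper_width: 0.0001
grasp_force: 0.0
t: 13.83
tool_pos: [0.5534, 0.149, 0.3071]
contact_force: [0.3, -0.1, 0.1]
gripper_width: -0.0003
grasp_force: 0.0
```

```bash
python3 drive.py '[[0,0,0.0005,0,0],[0,0,0.001,0,0],[0,0,0.001,0,0]]' | grep -v rot; python3 drive.py '[[0,0,0.0005,0,0],[0,0,0.001,0,0],[0,0,0.001,0,0]]' | grep -v rot;python3 drive.py '[[0,0,0.0005,0,0],[0,0,0.001,0,0],[0,0,0.001,0,0]]' | grep -v rot
```

```text
t: 14.08
tool_pos: [0.5534, 0.149, 0.3067]
contact_force: [-1.2, -0.4, 4.3]
gripper_width: 0.0003
grasp_force: 1.9
t: 14.33
tool_pos: [0.5535, 0.149, 0.3066]
contact_force: [-6.4, -1.0, 10.3]
gripper_width: 0.0001
grasp_force: 5.3
t: 14.58
tool_pos: [0.5535, 0.1491, 0.3065]
contact_force: [-8.4, -1.5, 16.5]
gripper_width: 0.0002
grasp_force: 8.5
```

It stops hard at the expected home height (TCP 0.3065 against a predicted 0.307). I'll go up, away, and look.

```bash
python3 drive.py '[[0,0,-0.01,0,0],[0,0,-0.04,0,0],[0,0,-0.08,0,0],[0.03,0,-0.1,0,0],[0.07,0,-0.1,0,0],[0.1,0,-0.1,0,0],[0.1,0,-0.1,0,0],[0.1,0,-0.1,0,0]]'|grep -v rot
python3 - <<'E'
from h import *
f=robot.grab_frame("scene");g=robot.grab_frame("wrist")
cv2.imwrite("pics/c6.png",np.hstack([crop(f["pixels"],250,170,100,130,4),np.vstack([cv2.resize(g["pixels"],(400,300)),np.zeros((220,400,3),np.uint8)])]))
y=np.radians(2.);R=np.array([[np.cos(y),-np.sin(y),0],[np.sin(y),np.cos(y),0],[0,0,1]])
for p in[(.036,.022,.074),(.072,-.022,.074),(.036,-.022,.074),(-.075,.015,.05),(-.075,-.015,.05),(-.075,-.015,0)]:
    u,v=proj(f,np.array([.5011,.1473,.06])+R@np.array(p));print(p,round((u-250)*4),round((v-170)*4))
E
```

```text
t: 15.25
tool_pos: [0.4523, 0.1455, 0.4045]
contact_force: [0.5, -0.7, 0.8]
gripper_width: 0.0001
grasp_force: 0.0
(0.036, 0.022, 0.074) 208 144
(0.072, -0.022, 0.074) 296 166
(0.036, -0.022, 0.074) 242 185
(-0.075, 0.015, 0.05) 44 240
(-0.075, -0.015, 0.05) 64 270
(-0.075, -0.015, 0) 71 333
```

View pics/c6.png

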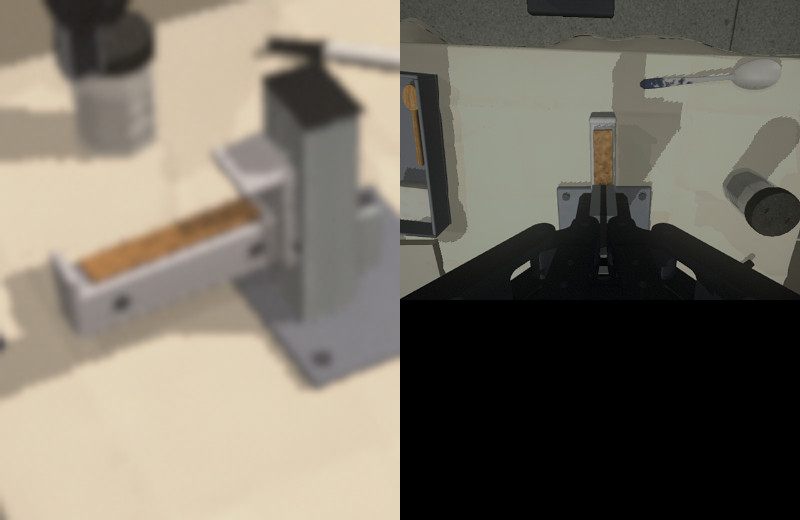

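The picture shows the arm level on the upright. Its flange corners at (213,150) and (245,192) and its lip at (55,255) match the home prediction, using the same few-pixel offset seen on the cap. The robot is clear of everything.

```bash
python3 -c "
from bench import robot
print(robot.close_job())"
```

```text
the job is handed in; nothing more can be done
None
```

The display arm hangs on both claws and was pressed home until it stopped hard at the expected height; the job was handed in at about 15 s with the robot clear. That the catch snapped out is inferred from the press force dropping away and that hard stop; I did not see it directly.

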